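# Clip the gauge on and index the checking carriage

## Task

Take the red spring clip with the feeler gauge off the cart rail and clip it, squarely and fully down, onto the middle of the top edge of the green carriage's upright steel tab. Then pull the carriage's yellow lock knob up, slide the carriage to the next slot on the side where the blue end cap lies, and let the pin drop fully home there. Finish while still gripping the knob, holding the pin engaged; leave the other parts on the cart undisturbed.

Things in the scene. Friction and masses are not known exactly. Their poses are not given: they have to be found in the camera images.
- clip: Red spring clip like a clothes peg pointing down, with a steel feeler gauge holder on its barrel; starts clipped upright on the cart rail's top edge. Origin: underside of the barrel block between the jaws, which rests on the gripped edge; jaw tips 30 mm below. z up to the handles, x along the hinge and the gripped edge. Holder: 10 mm thick, 3 to 15 mm above the origin, out to x = 56 mm. 80 g.
- clip_grip (a point): Grip point between the clip's two handles, 34 mm above the clip's origin. Handles 24 mm wide (x), up to 48 mm above the origin, spread to 49 mm over the tops, about 40 mm here. Squeezed along y with 11 N or more they stop at 26 mm, outsides upright, and the 22 mm wide jaws stand about 22 mm open. Let go, they spring shut with about 4 N.
- cart_rail: Fixed cart rail: upright steel strip 6 mm thick, 160 mm long along its x, top edge 105 mm above the cart top, on a grey foot 180 by 70 mm. Origin: centre of the foot's underside, z up.
- check_rail: Fixed roller checking rail: steel bar 40 mm wide and 360 mm long along its y, top 62 mm above the cart top, crossed on top by nine 13 mm wide slots at 40 mm pitch. Origin: centre of its underside on the cart top, z up, y along the slide. The lock pin starts in the slot at y = -42 mm; the neighbouring slots are at y = -2 mm and y = -82 mm.
- carriage: Green saddle, 62 by 130 mm, top plate 76 mm above the cart top, sliding along the checking rail's y (friction about 2 N, stops 90 mm either side of the start). It carries an upright steel tab 6 mm thick (x), 44 mm long (y) and, 85 mm off in -y, the lock plunger. Origin: middle of the tab's top edge, 130 mm above the cart top; axes as the checking rail's.
- plunger: Yellow lock knob, upright cylinder 28 mm in diameter, 26 mm tall, on a sprung round-tipped 10 mm pin. Origin: centre of the knob, 114 mm above the cart top with the pin home, 85 mm in -y of the carriage's origin; axes as the rail's. Pulls straight up (5 N at first, 9.5 N at its stop 18 mm up); the pin is clear of the slots once 13 mm up and springs down when let down.
- end_cap: Loose blue plastic end cap, 52 mm diameter, 24 mm tall, on the far side (+x) of the checking rail near one end: its side along the rail's y (+ or -, about 110 mm) tells which way the carriage goes. Origin: centre of the underside. Bystander: do not disturb.
- bushing: Loose bronze flanged bushing, 44 mm diameter, 30 mm tall, on the far side of the checking rail near the other end. Origin: centre of the underside. Bystander.
- pulley: Loose orange drive pulley lying flat, 66 mm diameter, 28 mm tall, beyond the cart rail. Origin: centre of the underside. Bystander.
There are look-alikes about, which are no part of the job. Of the things shaped like the clip, the red one is meant.

How it is judged:
By the outcome, as a careful person would: the job done as asked, in the order asked, and still so for the second after the job is handed in, while the arm keeps its last pose, push and grip.
It also fails if it takes over 48 s, if anything falls off the work surface, if the arm or the gripper's body presses on something with over 40 N, if the wrist force passes 120 N, or if a joint passes its speed limit or range.

## Robot

A 6-joint arm with a two-finger parallel gripper is mounted at the origin on the work surface. World frame = base frame: x ahead of the robot, y to its left, z up, the work surface at z = 0. Lengths are in m, angles in rad, forces in N, time in s.
With the tool pointing down it reaches from about 0.35 to 0.775 m from the base axis. Payload 7.3 kg.
Tool frame: the origin (TCP) lies at the very end of the fingers, on their centre line; the grasp point (between the pads) lies 19 mm behind it (robot.tcp_to_grasp is the z of the grasp point in the tool frame, in m); z points along the fingers, y is the line along which they close (so a half turn about z gives the same grasp; the last joint's range is limited). The gripper opens to 92 mm and grips with 3 to 60 N. Pads are 19 mm wide; open, the fingers measure 130 mm over their backs; the gripper's body (75 mm by 190 mm) begins 47 mm behind the grasp point.
Start: joints at [1.069, 0.342, 1.524, -0, 1.275, -0.146], TCP at [0.183, 0.492, 0.227] pointing down, gripper open.
Joint ranges: [-2.53, 2.53], [-0.77, 2.02], [0.04, 2.7], [-1, 4.14], [0.28, 2.66], [-3.11, 3.11]. Speed limits (rad/s): [2.57, 2.57, 3.14, 3.14, 3.14, 3.14].

## Interface

Orientations are given as [roll, pitch, yaw] about the fixed x, y, z axes, in that order (R = Rz(yaw) Ry(pitch) Rx(roll)).
In Python, from cell import monitor, read_camera, get_calibration, job, robot gives the robot as it stands. The module is installed in compiled form; this text tells all that it offers.
- The arm moves only by the tool send_rows, never from a script. Its argument "targets" is a list of rows, each an object with "translation": the shift along the tool's x, y, z in cm, a list of three; "spin": the turn about the tool's z in degrees; "jaw": the opening, from 0 (shut) to 1 (fully open). A call has exactly 5 rows; each row is the pose to reach, as a shift and turn from the pose commanded when the call began, along the tool's axes at that moment; what a row does not reach only later rows make up. A row lasts 1/10 s, in which the tool goes at most 50 mm and 8.59 degrees, less where a joint would pass 70% of its speed; a pose out of reach is approached as far as the arm can. A call with a gripper value outside its range is refused whole. The fingers move at their own pace and stop on an object; "force" is the grip in N (left out, the last holds). Time passes only in rows, so rows that repeat a pose let the fingers close, or fill a call up. It gives the time, the measured TCP pose, the force, the opening and the grip force at its end, in the units of the state.
- monitor.observe(): the state, without advancing time (a new reading comes with each control period).
- read_camera(name): name is "side" or "top"; returns (picture, depth): 420x560x3 uint8, red, green, blue; 420x560 float32, m along the optical axis (not along the pixel's ray), 0 where there is no reading.
- get_calibration(name): a dict with "intrinsics" (3x3 intrinsics, pixels), "origin" and "orientation" of the camera in the world. Camera axes: x right, y up, looking along -z (the intrinsics and any distortion apply to the point x, -y, -z); pixel columns grow to the right and rows downward; lengths in m; the calibration is good to about 2 mm. A picture is of the moment at which its call begins. get_calibration takes no time and is no camera call.
- job.hand_in(): hands the job in; it is judged then, once.
The state is a dict: "time": time; "qpos": joint angles; "qvel": joint speeds; "joint_efforts": joint torques, N m; "tool_pos": TCP position; "tool_rot": TCP orientation; "contact_force": force on the tool from outside, world axes, zero at the start; "torque": the same for the moment, N m; "opening": finger opening in m; "grip_force": force on a finger pad.
Only numpy, scipy, OpenCV 4.12 (cv2) and the standard library are available. Lean on these libraries where they do the work, as an engineer would, in place of code of your own. Each camera call takes 0.05 s, during which the arm holds its last target. There are 200 camera calls.

## Working session

There is one attempt and no reset: what is moved stays moved. The work goes in short steps, Python scripts to look and compute and a tool call to move; the robot and the scene stay as the last step left them, time stands still between calls to the robot, and variables do not carry over. Pictures are saved under pics/ and viewed, at most 10 in all, crops included, and the job is handed in when it is done.

Besides the shell and the picture viewer there is one more tool, called after "Emit:" as name([rows], argument=value, ...), one row to a line, values as JSON. send_rows: Moves the arm, as the interface text tells. Its arguments: {"type":"object","properties":{"targets":{"type":"array"},"force":{"type":"number"}},"required":["targets"]}

```bash
mkdir -p pics; python3 - <<'E'
from cell import *
import cv2,numpy as np
for n in("top","side"):
    p,d=read_camera(n); np.savez(f"pics/{n}0.npz",p=p,d=d); cv2.imwrite(f"pics/{n}0.png",p[:,:,::-1])
    c=get_calibration(n); print(n,c)
s=monitor.observe(); print(s, robot.tcp_to_grasp)
E
```

```text
top {'intrinsics': array([[434.17356467,   0.        , 284.29654096],
       [  0.        , 434.17356467, 206.12545096],
       [  0.        ,   0.        ,   1.        ]]), 'origin': array([0.49483294, 0.10977458, 1.04822832]), 'orientation': array([ 0.02529541, -0.01570361, -1.58404152])}
side {'intrinsics': array([[407.54413282,   0.        , 280.40761223],
       [  0.        , 407.54413282, 214.09618221],
       [  0.        ,   0.        ,   1.        ]]), 'origin': array([ 0.35103108, -0.4156578 ,  0.70711544]), 'orientation': array([ 0.75689367, -0.01163012, -0.34984731])}
{'time': 0.1, 'qpos': array([ 1.06899960e+00,  3.42641447e-01,  1.52490888e+00, -1.24754837e-05,
        1.27538867e+00, -1.46000928e-01]), 'qvel': array([ 0.00052871, -0.00099636, -0.00288885,  0.00152525, -0.00035252,
        0.00242962]), 'joint_efforts': array([ 2.33052662e-03, -4.32005596e+01, -2.44694692e+01,  7.19702058e-02,
        5.26516966e-02, -7.07224785e-05]), 'tool_pos': array([0.18268743, 0.49181108, 0.22612488]), 'tool_rot': array([-3.14025889e+00, -1.84067029e-04,  2.78580037e+00]), 'contact_force': array([ 0.30077971, -0.25343001,  0.50348734]), 'torque': array([0.00162103, 0.04482969, 0.01146747]), 'grip_force': 0.0, 'opening': 0.09169710237291262} -0.0188
```

View pics/top0.png

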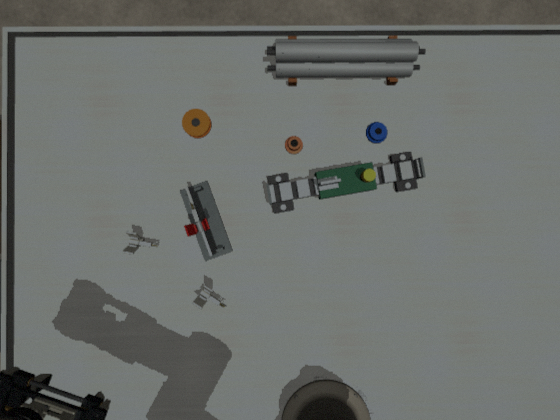

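View pics/side0.png

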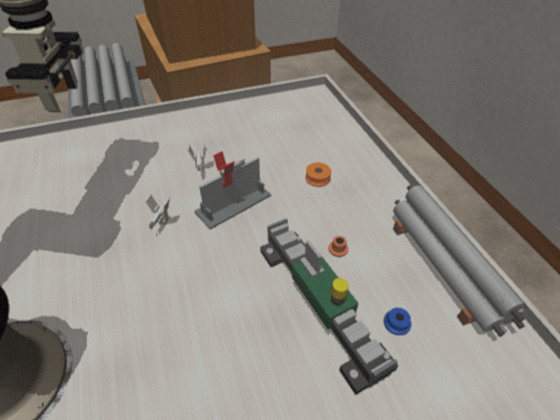

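The top view shows the red clip on the cart rail at about (200,228), with a handle on each side. The carriage is at (345,180), the knob at (369,175), the blue cap at (376,132) and the bushing at (294,145). Candidates for the clip are the red one at (200,228), grey at (141,239) and grey at (209,292). The red one on the rail is meant. The cap lies on the knob side, which is the rail's −y. Next is a close crop and measurements.

```bash
cat > h.py <<'E'
import numpy as np,cv2
from scipy.spatial.transform import Rotation as R
from cell import *
def cloud(n,d):
    c=get_calibration(n);K=c['intrinsics'];v,u=np.mgrid[0:420,0:560]
    P=np.stack([(u-K[0,2])/K[0,0]*d,-(v-K[1,2])/K[1,1]*d,-d],-1)
    return P@R.from_euler('xyz',c['orientation']).as_matrix().T+c['origin']
def proj(n,X):
    c=get_calibration(n);K=c['intrinsics'];q=(np.atleast_2d(X)-c['origin'])@R.from_euler('xyz',c['orientation']).as_matrix()
    return np.c_[K[0,2]+K[0,0]*q[:,0]/-q[:,2],K[1,2]-K[1,1]*q[:,1]/-q[:,2]]
def masks(p):
    H=cv2.cvtColor(p,cv2.COLOR_RGB2HSV).astype(int);h,s,v=H[...,0],H[...,1],H[...,2]
    b=(s>130)&(v>50)
    return dict(red=b&((h<4)|(h>174))&(v>80),yellow=b&(h>22)&(h<35),green=(s>90)&(h>55)&(h<90),blue=b&(h>100)&(h<130))
def load(n,k):
    z=np.load(f"pics/{n}{k}.npz");return z['p'],z['d']
def snap(n,k):
    p,d=read_camera(n);np.savez(f"pics/{n}{k}.npz",p=p,d=d);return p,d
E
python3 - <<'E'
from h import *
ims=[]
for n,(u,v),s in(("top",(205,225),50),("side",(230,180),50),("top",(345,180),50),("side",(320,280),70)):
    p,d=load(n,0); c=p[v-s*3//4:v+s*3//4,u-s:u+s]; ims.append(cv2.resize(c[:,:,::-1],(400,300),interpolation=cv2.INTER_CUBIC))
cv2.imwrite("pics/crop0.png",np.vstack([np.hstack(ims[:2]),np.hstack(ims[2:])]))
for n in("top","side"):
    p,d=load(n,0);X=cloud(n,d)
    for k,m in masks(p).items():
        m=m&(d>0);q=X[m]
        print(n,k,m.sum(),'med',np.median(q,0).round(4),'zpct',np.percentile(q[:,2],[1,10,50,90,99]).round(4))
    q=X[(d>0)];print('table z',np.median(q[(abs(q[:,0]-.45)<.05)&(abs(q[:,1])<.3)][:,2]))
E
```

```text
top red 63 med [0.4763 0.2833 0.1465] zpct [0.0966 0.1194 0.1465 0.1514 0.1531]
top yellow 124 med [ 0.5823 -0.086   0.1265] zpct [0.1193 0.1238 0.1265 0.1285 0.1298]
top green 1265 med [ 0.5669 -0.0404  0.0761] zpct [0.0719 0.0736 0.0761 0.3279 0.4023]
top blue 295 med [ 0.6938 -0.1275  0.0224] zpct [0.0036 0.0071 0.0224 0.0256 0.0273]
table z -1.184705100087946e-05
side red 192 med [0.4749 0.2865 0.1294] zpct [0.0793 0.0889 0.1294 0.1479 0.1499]
side yellow 263 med [ 0.582  -0.0941  0.1251] zpct [0.0756 0.1094 0.1251 0.1271 0.1279]
side green 1068 med [ 0.5661 -0.0596  0.0751] zpct [0.0469 0.0734 0.0751 0.0769 0.3992]
side blue 450 med [ 0.692  -0.1408  0.0223] zpct [0.0054 0.0069 0.0223 0.0243 0.0255]
table z -0.0005438728400252169
```

View pics/crop0.png

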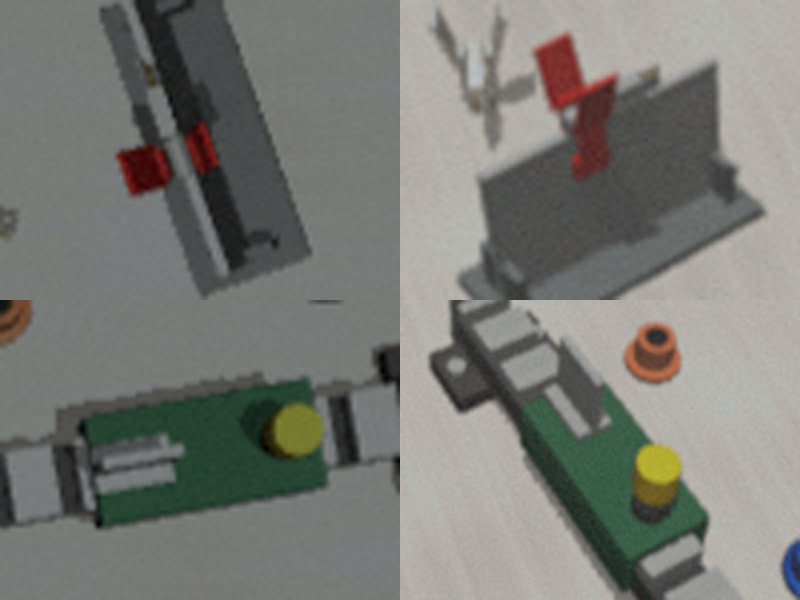

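The crop confirms the red clip sits on the cart rail, with its feeler holder running toward the rail's far end. The steel tab stands on the left half of the carriage.

```bash
python3 - <<'E'
from h import *
def line(q):
    r=cv2.minAreaRect((q[:,:2]*1000).astype(np.float32));vx,vy,x,y=cv2.fitLine((q[:,:2]*1000).astype(np.float32),cv2.DIST_HUBER,0,.01,.01).ravel()
    return 'rect',np.round(r[0],1),np.round(r[1],1),'dir',round(float(np.degrees(np.arctan2(vy,vx))),1),'z',np.median(q[:,2]).round(4)
for n in("top","side"):
    p,d=load(n,0);X=cloud(n,d);M=masks(p);x,y,z=X[...,0],X[...,1],X[...,2]
    near=(d>0)&(abs(x-.48)<.12)&(abs(y-.275)<.08)
    sel=lambda m:X[m]
    red=cv2.dilate(M['red'].astype(np.uint8),np.ones((3,3)))>0
    print(n,'rail',line(sel(near&(z>.100)&(z<.109)&~red)))
    print(' holder',line(sel(near&(z>.112)&(z<.135)&~red)),(near&(z>.112)&(z<.135)&~red).sum())
    print(' redtop',[q for q in (sel(near&M['red']&(z>.143))*1000).round(0)[::4].tolist()])
    t=(d>0)&(abs(x-.56)<.06)&(abs(y)<.06)&(z>.122)&(z<.138)&~M['yellow']
    print(' tab',t.sum(),line(sel(t)))
    k=M['yellow']&(z>.122)&(z<.133);print(' knob',line(sel(k)),cv2.minEnclosingCircle((sel(k)[:,:2]*1000).astype(np.float32)))
    g=M['green']&(abs(z-.076)<.006);print(' green',line(sel(g)))
    b=(d>0)&(abs(z-.062)<.004)&(abs(x-.56)<.12)&(abs(y+.03)<.25);print(' bar',line(sel(b)),b.sum())
    print(' blue',line(sel(M['blue']&(z>.015))))
E
```

```text
top rail ('rect', array([489. , 280.6]), array([159.6,   7.4]), 'dir', 19.5, 'z', np.float64(0.1048))
 holder ('rect', array([496.3, 285.1]), array([67.3, 30.9]), 'dir', 15.7, 'z', np.float64(0.1194)) 167
 redtop [[493.0, 259.0, 149.0], [489.0, 257.0, 151.0], [485.0, 256.0, 146.0], [479.0, 302.0, 152.0], [477.0, 300.0, 152.0], [474.0, 253.0, 150.0], [471.0, 297.0, 149.0], [465.0, 296.0, 152.0], [460.0, 295.0, 148.0]]
 tab 64 ('rect', array([568.7,  -3.3]), array([ 6.3, 43.2]), 'dir', -81.3, 'z', np.float64(0.1293))
 knob ('rect', array([582.2, -85.6]), array([26. , 23.3]), 'dir', -11.8, 'z', np.float64(0.1265)) ((582.4400024414062, -86.94337463378906), 13.417595863342285)
 green ('rect', array([576.1, -44.9]), array([ 59.8, 128. ]), 'dir', 79.2, 'z', np.float64(0.0756))
 bar ('rect', array([573.7, -46.1]), array([ 59.3, 350.4]), 'dir', -80.8, 'z', np.float64(0.0618)) 1072
 blue ('rect', array([ 695.7, -131.5]), array([40.5, 39.7]), 'dir', 15.1, 'z', np.float64(0.0234))
side rail ('rect', array([490.8, 276.9]), array([157. ,  19.7]), 'dir', 19.3, 'z', np.float64(0.1035))
 holder ('rec
[... 214 characters left out ...]
[466.0, 289.0, 147.0], [493.0, 257.0, 148.0], [492.0, 251.0, 150.0], [489.0, 252.0, 147.0], [483.0, 253.0, 146.0], [480.0, 250.0, 146.0]]
 tab 106 ('rect', array([571.2,  -6. ]), array([ 7.5, 45.1]), 'dir', -79.7, 'z', np.float64(0.1284))
 knob ('rect', array([584. , -89.9]), array([25.8, 25. ]), 'dir', 63.6, 'z', np.float64(0.126)) ((584.2809448242188, -90.02671813964844), 13.598603248596191)
 green ('rect', array([577.4, -49.6]), array([ 60. , 128.2]), 'dir', -75.8, 'z', np.float64(0.0751))
 bar ('rect', array([576. , -50.2]), array([ 61.7, 357.9]), 'dir', -80.6, 'z', np.float64(0.0611)) 1689
 blue ('rect', array([ 697.3, -134.6]), array([40.1, 39. ]), 'dir', -65.5, 'z', np.float64(0.023))
```

Emit:
send_rows([
  {"translation":[-3.5,-1,0],"spin":8,"jaw":1},
  {"translation":[-7,-2,0],"spin":16,"jaw":1},
  {"translation":[-10.5,-3,0],"spin":24,"jaw":1},
  {"translation":[-14,-4,0],"spin":32,"jaw":1},
  {"translation":[-17.6,-5,0],"spin":40,"jaw":1},
])

```text
time: 0.6
tool_pos: [0.3312, 0.3829, 0.2265]
tool_rot: [-3.141, 0.0, 2.082]
contact_force: [0.3, 0.3, -0.6]
opening: 0.0915
grip_force: 0.0
```

Emit:
send_rows([
  {"translation":[-3.3,1.5,0],"spin":8,"jaw":1},
  {"translation":[-6.7,3,0],"spin":16,"jaw":1},
  {"translation":[-10,4.5,0],"spin":24,"jaw":1},
  {"translation":[-13.4,6,0],"spin":32,"jaw":1},
  {"translation":[-16.7,7.5,0],"spin":40,"jaw":1},
])

```text
time: 1.1
tool_pos: [0.4791, 0.2746, 0.2264]
tool_rot: [-3.141, 0.0, 1.384]
contact_force: [0.9, 0.1, -0.2]
opening: 0.0918
grip_force: 0.0
```

Emit:
send_rows([
  {"translation":[0,0,0],"spin":8,"jaw":1},
  {"translation":[0,0,0],"spin":16,"jaw":1},
  {"translation":[0,0,0],"spin":24,"jaw":1},
  {"translation":[0,0,0],"spin":32,"jaw":1},
  {"translation":[0,0,0],"spin":40,"jaw":1},
])

```text
time: 1.6
tool_pos: [0.478, 0.2757, 0.2263]
tool_rot: [-3.141, 0.001, 0.685]
contact_force: [-0.1, -0.7, 0.2]
opening: 0.0921
grip_force: 0.0
```

Emit:
send_rows([
  {"translation":[0,0,0],"spin":8,"jaw":1},
  {"translation":[0,0,0],"spin":16,"jaw":1},
  {"translation":[0,0,0],"spin":20.2,"jaw":1},
  {"translation":[0,0,0],"spin":20.2,"jaw":1},
  {"translation":[0,0,0],"spin":20.2,"jaw":1},
])

```text
time: 2.1
tool_pos: [0.478, 0.2758, 0.2264]
tool_rot: [-3.142, 0.001, 0.341]
contact_force: [0.1, 0.0, -0.4]
opening: 0.092
grip_force: 0.0
```

```bash
cat >> h.py <<'E'
def to(X,psi):
    s=monitor.observe();r=R.from_euler('xyz',s['tool_rot']).as_matrix();d=np.array(X)-s['tool_pos'];y=np.degrees(s['tool_rot'][2])
    print('t',s['time'],'pos',s['tool_pos'].round(4),'yaw',y.round(2),'shift cm',(r.T@d*100).round(2),'spin',round((y-psi+180)%360-180,2),'open',round(s['opening'],4),'F',s['contact_force'].round(1),'grip',s['grip_force'],'q6',s['qpos'][5].round(2))
E
python3 -c "
from h import *
to([.4778,.2753,.120],19.4)"
```

```text
t 2.1 pos [0.478  0.2758 0.2264] yaw 19.54 shift cm [-0.03  0.04 10.64] spin 0.14 open 0.092 F [ 0.1  0.  -0.4] grip 0.0 q6 1.61
```

Emit:
send_rows([
  {"translation":[0,0,2.5],"spin":0,"jaw":1},
  {"translation":[0,0,5],"spin":0,"jaw":1},
  {"translation":[0,0,7.5],"spin":0,"jaw":1},
  {"translation":[0,0,9.5],"spin":0,"jaw":1},
  {"translation":[0,0,10.6],"spin":0,"jaw":1},
])

```text
time: 2.6
tool_pos: [0.4773, 0.2755, 0.1189]
tool_rot: [3.142, 0.003, 0.34]
contact_force: [-0.0, 0.2, -0.3]
opening: 0.0919
grip_force: 0.0
```

Emit:
send_rows([
  {"translation":[0,0,0],"spin":0,"jaw":0.7},
  {"translation":[0,0,0],"spin":0,"jaw":0.6},
  {"translation":[0,0,0],"spin":0,"jaw":0.55},
  {"translation":[0,0,0],"spin":0,"jaw":0.55},
  {"translation":[0,0,0],"spin":0,"jaw":0.55},
], force=25)

```text
time: 3.1
tool_pos: [0.4785, 0.276, 0.1214]
tool_rot: [-3.141, -0.001, 0.339]
contact_force: [-0.4, 0.4, -0.3]
opening: 0.0567
grip_force: 0.0
```

```bash
python3 -c "
from h import *
to([.4778,.2753,.120],19.4)
a=snap('side',1)[0][100:250,150:350,::-1];b=snap('top',1)[0][150:300,100:300,::-1]
cv2.imwrite('pics/c1.png',np.hstack([cv2.resize(a,(400,300)),cv2.resize(b,(400,300))]))"
```

```text
t 3.1 pos [0.4785 0.276  0.1214] yaw 19.42 shift cm [-0.09  0.04  0.14] spin 0.02 open 0.0567 F [-0.4  0.4 -0.3] grip 0.0 q6 1.62
```

View pics/c1.png

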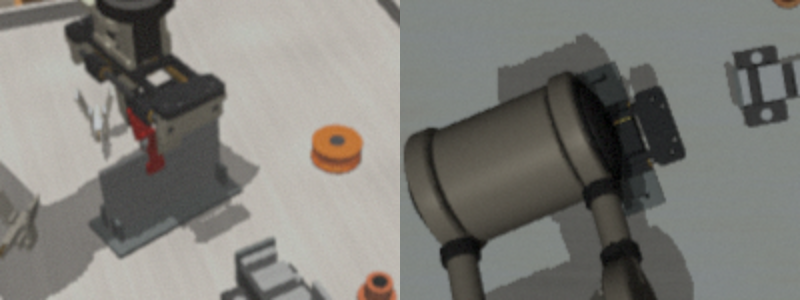

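The picture shows the fingers straddling the red clip's handles. The near finger looks offset toward the rail's far end, so I check the along-rail offset numerically.

```bash
python3 - <<'E'
from h import *
a=np.radians(19.4);ex=np.array([np.cos(a),np.sin(a),0]);ey=np.array([-np.sin(a),np.cos(a),0]);O=np.array([.4778,.2753,.105])
for n,k in(("top",0),("side",0),("side",1)):
    p,d=load(n,k);X=cloud(n,d);m=masks(p)['red']&(d>0);q=(X[m]-O)*1000
    t,s,z=q@ex,q@ey,q[:,2]
    for nm,c in(("A",(s>8)&(z>30)),("B",(s<-8)&(z>30)),("Bjaw",(s<-1)&(z<5))):
        if c.sum()>3:print(n,k,nm,c.sum(),'along',np.percentile(t[c],[3,50,97]).round(1),'across',np.percentile(s[c],[3,97]).round(1),'z',np.percentile(z[c],[3,97]).round(1))
    # holder
    h=(d>0)&~m;q=(X[h]-O)*1000;c=(abs(q@ey)<14)&(q[:,2]>5)&(q[:,2]<22)&(abs(q@ex)<80)
    if k==0:print(' holder along',np.percentile((q@ex)[c],[3,97]).round(1),'across',np.percentile((q@ey)[c],[3,50,97]).round(1))
    if n=='side' and k==1:
        f=(d>0)&~m;q=(X[f]-O)*1000;c=(q@ey<-15)&(q@ey>-45)&(q[:,2]>18)&(q[:,2]<40)&(abs(q@ex)<40)
        print('finger along',np.percentile((q@ex)[c],[3,50,97]).round(1),c.sum(),'across',np.percentile((q@ey)[c],[3,97]).round(1))
E
```

```text
top 0 A 16 along [-9.1 -0.2  9.8] across [22.6 25.1] z [41.9 47.4]
top 0 B 17 along [-11.1  -0.1   8.6] across [-22.2 -19. ] z [42.1 47.6]
 holder along [-11.1  50.6] across [-9.2  1.4 12.4]
side 0 A 55 along [-9.5 -0.4  9.4] across [14.8 20.9] z [30.6 44.7]
side 0 B 19 along [-11.4  -2.7   8.7] across [-26.5 -20.7] z [39.2 45. ]
side 0 Bjaw 43 along [-10.   -4.    6.4] across [-13.2  -5. ] z [-25.8   1.6]
 holder along [-11.1  51.5] across [-12.9  -4.   11.6]
side 1 A 21 along [-11.2  -8.1  -3.3] across [14.  23.7] z [31.3 44.6]
side 1 B 11 along [-34.7 -10.7  -7.8] across [-57.7 -18.8] z [32.7 86.7]
side 1 Bjaw 56 along [-10.   -2.9   6.6] across [-12.9  -5.3] z [-26.4   3.7]
finger along [-11.1  -9.3   3. ] 43 across [-43.8 -17.6]
```

Clip centre lies within 1 mm of the tool, so I squeeze now.

Emit:
send_rows([
  {"translation":[0,0,0.1],"spin":0,"jaw":0.45},
  {"translation":[0,0,0.1],"spin":0,"jaw":0.4},
  {"translation":[0,0,0.1],"spin":0,"jaw":0.3},
  {"translation":[0,0,0.1],"spin":0,"jaw":0.2},
  {"translation":[0,0,0.1],"spin":0,"jaw":0.2},
], force=25)

```text
time: 3.7
tool_pos: [0.4795, 0.2766, 0.1221]
tool_rot: [-3.141, -0.005, 0.339]
contact_force: [-1.6, 0.0, 13.7]
opening: 0.0256
grip_force: 25.0
```

Emit:
send_rows([
  {"translation":[0,0,0],"spin":0,"jaw":0.2},
  {"translation":[0,0,0],"spin":0,"jaw":0.2},
  {"translation":[0,0,-0.3],"spin":0,"jaw":0.2},
  {"translation":[0,0,-0.6],"spin":0,"jaw":0.2},
  {"translation":[0,0,-1],"spin":0,"jaw":0.2},
])

```text
time: 4.2
tool_pos: [0.4778, 0.2757, 0.1295]
tool_rot: [3.142, 0.001, 0.339]
contact_force: [-0.4, 0.2, -0.8]
opening: 0.0252
grip_force: 25.0
```

Emit:
send_rows([
  {"translation":[0,0,-2],"spin":0,"jaw":0.2},
  {"translation":[0,0,-4],"spin":0,"jaw":0.2},
  {"translation":[0,0,-6],"spin":0,"jaw":0.2},
  {"translation":[0,0,-8],"spin":0,"jaw":0.2},
  {"translation":[0,0,-10],"spin":0,"jaw":0.2},
])

```text
time: 4.7
tool_pos: [0.4779, 0.2757, 0.2303]
tool_rot: [3.142, 0.001, 0.339]
contact_force: [1.0, 0.4, -0.3]
opening: 0.0255
grip_force: 25.0
```

Emit:
send_rows([
  {"translation":[0,2.9,0],"spin":-8,"jaw":0.2},
  {"translation":[-0.1,5.9,0],"spin":-16,"jaw":0.2},
  {"translation":[-0.2,8.8,0],"spin":-24,"jaw":0.2},
  {"translation":[-0.3,11.8,0],"spin":-32,"jaw":0.2},
  {"translation":[-0.3,14.7,0],"spin":-40,"jaw":0.2},
])

```text
time: 5.2
tool_pos: [0.5242, 0.135, 0.2296]
tool_rot: [-3.141, 0.0, 1.043]
contact_force: [-0.4, 0.7, -1.3]
opening: 0.0251
grip_force: 25.0
```

Emit:
send_rows([
  {"translation":[-1.9,2.2,0],"spin":-8,"jaw":0.2},
  {"translation":[-3.9,4.4,0],"spin":-16,"jaw":0.2},
  {"translation":[-5.8,6.7,0],"spin":-24,"jaw":0.2},
  {"translation":[-7.8,8.9,0],"spin":-32,"jaw":0.2},
  {"translation":[-9.7,11.1,0],"spin":-39.6,"jaw":0.2},
])

```text
time: 5.7
tool_pos: [0.5704, -0.005, 0.2295]
tool_rot: [-3.141, -0.0, 1.734]
contact_force: [0.0, 0.3, -0.6]
opening: 0.0254
grip_force: 25.0
```

Emit:
send_rows([
  {"translation":[0,0,0],"spin":0,"jaw":0.2},
  {"translation":[0,0,0],"spin":0,"jaw":0.2},
  {"translation":[0,0,0],"spin":0,"jaw":0.2},
  {"translation":[0,0,0],"spin":0,"jaw":0.2},
  {"translation":[0,0,0],"spin":0,"jaw":0.2},
])

```text
time: 6.2
tool_pos: [0.5702, -0.0029, 0.2298]
tool_rot: [3.141, -0.0, 1.729]
contact_force: [0.4, -0.6, -1.5]
opening: 0.0257
grip_force: 25.0
```

```bash
python3 - <<'E'
from h import *
to([.570,-.0047,.145],99)
for n,k in(("side",2),("top",2)):
    p,d=snap(n,k)
    P=proj(n,np.array([.57,-.005,.2]))[0].astype(int);print(n,P)
    c=p[max(P[1]-75,0):P[1]+75,max(P[0]-100,0):P[0]+100,::-1]
    cv2.imwrite(f'pics/c2{n}.png',cv2.resize(c,None,fx=2,fy=2))
cv2.imwrite('pics/c2.png',np.hstack([cv2.resize(cv2.imread(f'pics/c2{n}.png'),(400,300)) for n in("side","top")]))
E
```

```text
t 6.2 pos [ 0.5702 -0.0029  0.2298] yaw 99.05 shift cm [-0.17 -0.05  8.48] spin 0.05 open 0.0257 F [ 0.4 -0.6 -1.5] grip 24.97686266899109 q6 -0.3
side [315 222]
top [335 178]
```

View pics/c2.png

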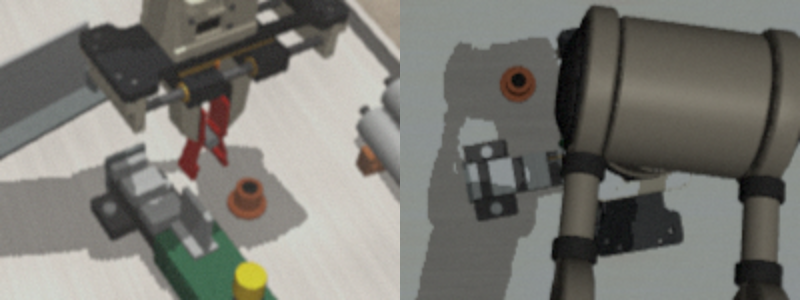

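The side view shows the clip held open, jaws down, above and a bit behind the tab. The top view is blocked by the arm. I measure the clip against the tab in the side camera.

```bash
python3 - <<'E'
from h import *
a=np.radians(99);ex=np.array([np.cos(a),np.sin(a),0]);ey=np.array([-np.sin(a),np.cos(a),0])
s=monitor.observe();T=s['tool_pos']
p,d=load("side",2);X=cloud("side",d);m=masks(p)['red']&(d>0)&(X[...,2]>.15);q=(X[m]-T)*1000
t,c,z=q@ex,q@ey,q[:,2];print('n',m.sum(),'z',np.percentile(z,[1,5,95,99]).round(1))
for lo in range(-50,40,10):
    k=(z>=lo)&(z<lo+10)
    for sg in(-1,1):
        kk=k&(c*sg>0)
        if kk.sum()>4:print(lo,sg,kk.sum(),'along',np.percentile(t[kk],[3,50,97]).round(1),'across',np.percentile(c[kk],[5,50,95]).round(1))
x=(q:=(X-T)*1000)@ex;y=q@ey
h=(d>0)&~m&(q[...,2]<5)&(q[...,2]>-25)&(abs(y)<12)&(x<75)&(x>-20)
print('holder?',h.sum(),np.percentile(x[h],[3,50,97]).round(1),np.percentile(y[h],[3,50,97]).round(1),np.percentile(q[...,2][h],[3,97]).round(1))
t=(d>0)&(abs(X[...,0]-.57)<.03)&(abs(X[...,1]+.005)<.04)&(X[...,2]>.124)&(X[...,2]<.136)
print('tab along',np.percentile(x[t],[2,50,98]).round(1),'across',np.percentile(y[t],[3,50,97]).round(1),t.sum())
E
```

```text
n 317 z [-42.2 -39.1  29.1  30.6]
-50 1 11 along [-14.2  -5.4   3.5] across [15.7 16.8 17.5]
-40 -1 26 along [-14.9  -9.5  -1.5] across [-15.2 -12.9 -11.1]
-40 1 35 along [-15.4  -9.    1.9] across [12.9 16.8 17.9]
-30 -1 7 along [-12.2 -11.2  -8. ] across [-15.1 -13.2 -11.6]
-30 1 34 along [-12.1  -5.2   1. ] across [13.6 15.5 17.1]
-20 1 31 along [-11.3  -5.    1.4] across [10.5 12.5 14.1]
-10 -1 35 along [-12.5  -4.4   7.1] across [-10.3  -8.4  -5.8]
-10 1 6 along [-14.7 -13.3  -6.6] across [10.7 11.8 13.5]
0 -1 30 along [-14.   -5.3   5.1] across [-11.1  -9.9  -9.2]
0 1 8 along [-15.8 -14.2 -13.6] across [10.8 11.7 12.5]
10 -1 32 along [-15.3  -6.1   3.5] across [-10.5  -9.5  -9. ]
10 1 7 along [-15.  -13.  -12.3] across [11.  11.8 12.3]
20 -1 29 along [-14.6  -9.5  -0.5] across [-12.2  -9.7  -8.7]
20 1 12 along [-15.9 -13.3 -10.4] across [10.  11.4 12.6]
30 -1 8 along [-13.9  -9.3  -5.1] across [-12.6 -11.6  -9.2]
holder? 95 [-15.2 -11.7   2.6] [-10.8  -0.4  11.1] [-19.5   3.4]
tab along [-24.8  -4.8  17.5] across [-3.8  0.4  2.8] 96
```

Emit:
send_rows([
  {"translation":[-0.1,0,1.5],"spin":0,"jaw":0.2},
  {"translation":[-0.1,0,3],"spin":0,"jaw":0.2},
  {"translation":[-0.1,0,4.5],"spin":0,"jaw":0.2},
  {"translation":[-0.1,0,5.2],"spin":0,"jaw":0.2},
  {"translation":[-0.1,0,6],"spin":0,"jaw":0.2},
])

```text
time: 6.8
tool_pos: [0.5707, -0.0046, 0.1696]
tool_rot: [3.141, 0.0, 1.728]
contact_force: [-0.5, 0.3, -1.4]
opening: 0.0255
grip_force: 25.0
```

Emit:
send_rows([
  {"translation":[0,0,0.4],"spin":0,"jaw":0.2},
  {"translation":[0,0,0.8],"spin":0,"jaw":0.2},
  {"translation":[0,0,1.2],"spin":0,"jaw":0.2},
  {"translation":[0,0,1.6],"spin":0,"jaw":0.2},
  {"translation":[0,0,1.8],"spin":0,"jaw":0.2},
])

```text
time: 7.3
tool_pos: [0.5705, -0.0047, 0.1514]
tool_rot: [-3.141, -0.0, 1.728]
contact_force: [0.6, 0.1, -1.3]
opening: 0.0255
grip_force: 25.0
```

```bash
python3 - <<'E'
from h import *
to([.570,-.0047,.147],99)
p,d=snap("side",3)
cv2.imwrite('pics/c3.png',cv2.resize(p[190:310,240:400,::-1],(800,600),interpolation=cv2.INTER_CUBIC))
to([.570,-.0047,.147],99)
E
```

```text
t 7.3 pos [ 0.5705 -0.0047  0.1514] yaw 99.02 shift cm [ 0.01 -0.05  0.44] spin 0.02 open 0.0255 F [ 0.6  0.1 -1.3] grip 24.97681885957718 q6 -0.3
t 7.35 pos [ 0.5704 -0.0048  0.1512] yaw 99.01 shift cm [ 0.01 -0.04  0.42] spin 0.01 open 0.0251 F [-0.1  0.3  0.1] grip 24.976758062839508 q6 -0.3
```

View pics/c3.png

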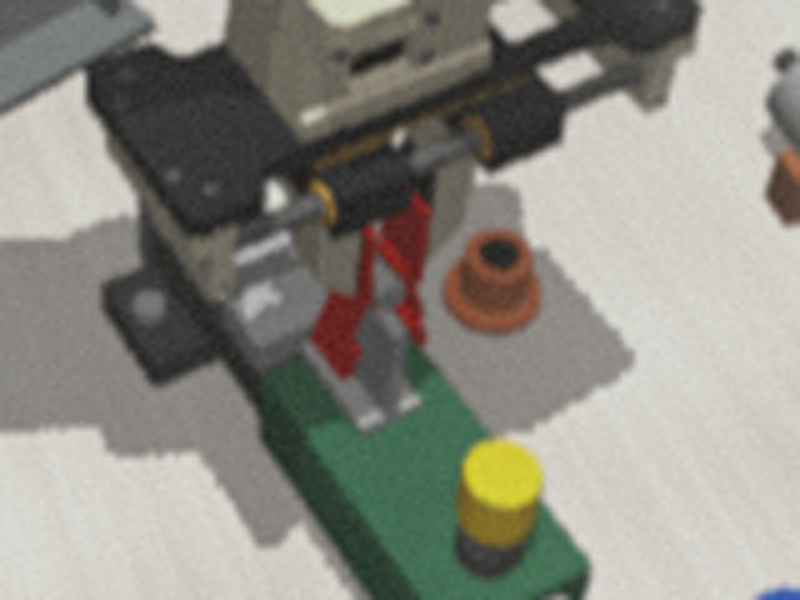

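The jaws straddle the tab, with tab showing in front of the clip as expected. I seat it next.

Emit:
send_rows([
  {"translation":[0,0,0.1],"spin":0,"jaw":0.2},
  {"translation":[0,0,0.2],"spin":0,"jaw":0.2},
  {"translation":[0,0,0.3],"spin":0,"jaw":0.2},
  {"translation":[0,0,0.4],"spin":0,"jaw":0.2},
  {"translation":[0,0,0.4],"spin":0,"jaw":0.2},
])

```text
time: 7.85
tool_pos: [0.5705, -0.0048, 0.1476]
tool_rot: [-3.141, -0.0, 1.728]
contact_force: [-0.4, 0.7, -1.4]
opening: 0.0255
grip_force: 25.0
```

Emit:
send_rows([
  {"translation":[0,0,0.1],"spin":0,"jaw":0.2},
  {"translation":[0,0,0.1],"spin":0,"jaw":0.2},
  {"translation":[0,0,0.2],"spin":0,"jaw":0.2},
  {"translation":[0,0,0.2],"spin":0,"jaw":0.2},
  {"translation":[0,0,0.2],"spin":0,"jaw":0.2},
])

```text
time: 8.35
tool_pos: [0.5707, -0.0048, 0.1471]
tool_rot: [3.14, 0.0, 1.728]
contact_force: [-4.4, 0.2, 10.2]
opening: 0.0258
grip_force: 25.0
```

Emit:
send_rows([
  {"translation":[0,0,0],"spin":0,"jaw":0.32},
  {"translation":[0,0,0],"spin":0,"jaw":0.36},
  {"translation":[0,0,0],"spin":0,"jaw":0.4},
  {"translation":[0,0,0],"spin":0,"jaw":0.45},
  {"translation":[0,0,0],"spin":0,"jaw":0.52},
])

```text
time: 8.85
tool_pos: [0.5703, -0.0047, 0.1452]
tool_rot: [-3.141, -0.0, 1.728]
contact_force: [-0.0, 0.4, -0.5]
opening: 0.045
grip_force: 3.5
```

Emit:
send_rows([
  {"translation":[0,0,0],"spin":0,"jaw":0.65},
  {"translation":[0,0,0],"spin":0,"jaw":0.8},
  {"translation":[0,0,0],"spin":0,"jaw":0.9},
  {"translation":[0,0,0],"spin":0,"jaw":0.9},
  {"translation":[0,0,0],"spin":0,"jaw":0.9},
])

```text
time: 9.35
tool_pos: [0.5706, -0.0048, 0.1457]
tool_rot: [3.142, -0.0, 1.728]
contact_force: [0.1, 0.4, 0.2]
opening: 0.081
grip_force: 0.0
```

Emit:
send_rows([
  {"translation":[0,0,-1],"spin":0,"jaw":0.9},
  {"translation":[0,0,-3],"spin":0,"jaw":0.9},
  {"translation":[0,0,-5],"spin":0,"jaw":0.9},
  {"translation":[0,0,-7],"spin":0,"jaw":0.9},
  {"translation":[0,0,-9],"spin":0,"jaw":0.9},
])

```text
time: 9.85
tool_pos: [0.5706, -0.0048, 0.2374]
tool_rot: [3.141, 0.0, 1.728]
contact_force: [0.7, 0.1, -0.4]
opening: 0.0823
grip_force: 0.0
```

```bash
python3 - <<'E'
from h import *
to([.5833,-.0884,.24],99)
p,d=snap("side",4)
cv2.imwrite('pics/c4.png',cv2.resize(p[190:310,240:400,::-1],(800,600),interpolation=cv2.INTER_CUBIC))
a=np.radians(99);ex=np.array([np.cos(a),np.sin(a),0]);ey=np.array([-np.sin(a),np.cos(a),0]);O=np.array([.570,-.0047,.13])
X=cloud("side",d);M=masks(p);m=M['red']&(d>0)&(X[...,2]>.09);q=(X[m]-O)*1000;t,c,z=q@ex,q@ey,q[:,2]
print('z',np.percentile(z,[1,50,99]).round(1),'along',np.percentile(t,[2,50,98]).round(1))
for sg in(-1,1):
  for lo in(-30,-20,20,30,40):
    k=(c*sg>0)&(z>lo)&(z<lo+10)
    if k.sum()>3:print(sg,lo,k.sum(),'along',np.percentile(t[k],[3,50,97]).round(1),'across',np.percentile(c[k],[5,50,95]).round(1))
E
```

```text
t 9.85 pos [ 0.5706 -0.0048  0.2374] yaw 99.02 shift cm [-8.46 -0.05 -0.25] spin 0.02 open 0.0823 F [ 0.7  0.1 -0.4] grip 0.0 q6 -0.3
z [-22.8  24.3  46.6] along [-15.8  -7.3   6.4]
-1 20 42 along [-14.6  -3.7   6.3] across [-17.7 -15.8 -13.8]
-1 30 47 along [-14.2  -3.7   6. ] across [-20.8 -18.9 -16.8]
-1 40 38 along [-13.6  -4.7   6.3] across [-23.5 -21.6 -19.9]
1 -30 8 along [-15.7 -14.6 -11.3] across [3.1 6.2 6.7]
1 -20 25 along [-15.9 -11.7  -1.7] across [2.7 8.3 9.9]
1 20 10 along [-16.1 -15.3 -11.4] across [14.  15.6 17.7]
1 30 10 along [-15.1 -14.1  -8.9] across [15.5 18.9 21. ]
1 40 26 along [-14.9  -5.    6. ] across [19.6 21.5 22.5]
```

View pics/c4.png

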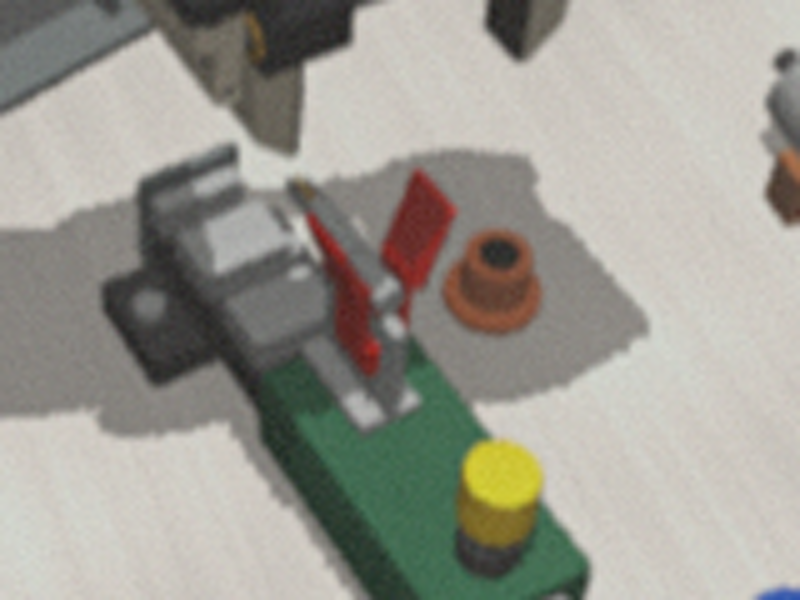

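The clip stands upright on the tab with the holder pointing away from the knob. It measures about 2 mm off the tab's middle, so I clear the arm sideways for a better top view.

Emit:
send_rows([
  {"translation":[-5,0,0],"spin":0,"jaw":0.9},
  {"translation":[-10,0,0],"spin":0,"jaw":0.9},
  {"translation":[-15,0,0],"spin":0,"jaw":0.9},
  {"translation":[-20,0,0],"spin":0,"jaw":0.9},
  {"translation":[-24,0,0],"spin":0,"jaw":0.9},
])

```text
time: 10.4
tool_pos: [0.608, -0.2447, 0.2358]
tool_rot: [3.141, 0.001, 1.727]
contact_force: [-0.0, -0.2, 0.3]
opening: 0.0825
grip_force: 0.0
```

```bash
python3 - <<'E'
from h import *
to([.5833,-.0884,.24],99)
a=np.radians(99);ex=np.array([np.cos(a),np.sin(a),0]);ey=np.array([-np.sin(a),np.cos(a),0]);O=np.array([.570,-.0047,.13])
ims=[]
for n in("top","side"):
    p,d=snap(n,5);X=cloud(n,d);M=masks(p)
    P=proj(n,O)[0].astype(int);ims.append(cv2.resize(p[P[1]-37:P[1]+38,P[0]-50:P[0]+50,::-1],(400,300),interpolation=cv2.INTER_CUBIC))
    m=M['red']&(d>0)&(abs(X[...,0]-.57)<.06)&(abs(X[...,1])<.06);q=(X[m]-O)*1000;t,c,z=q@ex,q@ey,q[:,2]
    for sg in(-1,1):
        k=(c*sg>0)&(z>25)
        if k.sum()>3:
            b=cv2.minAreaRect(np.c_[t,c][k].astype(np.float32));f=cv2.fitLine(np.c_[t,c][k].astype(np.float32),cv2.DIST_HUBER,0,.01,.01).ravel()
            print(n,sg,k.sum(),'along',np.percentile(t[k],[0,3,50,97,100]).round(1),'mean',t[k].mean().round(1),'across',c[k].mean().round(1),'z',z[k].max().round(1),'ang',np.degrees(np.arctan2(f[1],f[0])).round(1))
    q=(X-O)*1000;t,c,z=q@ex,q@ey,q[...,2]
    k=(d>0)&~M['red']&(abs(c)<6)&(abs(z)<3)&(abs(t)<35);print(n,'tabtop now along',np.percentile(t[k],[0,3,50,97,100]).round(1),k.sum())
    p0,d0=load(n,0);q=(cloud(n,d0)-O)*1000;t,c,z=q@ex,q@ey,q[...,2]
    k=(d0>0)&(abs(c)<6)&(z>-6)&(z<5)&(abs(t)<35);print(n,'tab before along',np.percentile(t[k],[0,3,50,97,100]).round(1),k.sum(),'across',np.percentile(c[k],[3,50,97]).round(1))
cv2.imwrite('pics/c5.png',np.hstack(ims))
E
```

```text
t 10.4 pos [ 0.608  -0.2447  0.2358] yaw 98.95 shift cm [ 1.582e+01 -1.000e-02 -4.300e-01] spin -0.05 open 0.0825 F [-0.  -0.2  0.3] grip 0.0 q6 -0.66
top -1 19 along [-11.1 -10.7  -0.   10.2  10.3] mean 0.3 across -21.5 z 47.3 ang 1.8
top 1 23 along [-10.8 -10.6  -0.4   9.3   9.7] mean -0.8 across 21.9 z 48.2 ang -0.5
top tabtop now along [-19.4 -19.4 -17.6 -14.8 -14.7] 9
top tab before along [-20.  -19.1   1.9  22.1  23.2] 63 across [-1.9  1.1  3.9]
side -1 99 along [-15.3 -13.6  -3.7   5.9   6.9] mean -4.1 across -19.3 z 46.7 ang -0.1
side 1 39 along [-15.8 -15.7  -8.6   6.3   8.7] mean -7.8 across 20.5 z 47.3 ang 4.6
side tabtop now along [-23.3 -22.8 -17.1 -10.5  -7.9] 24
side tab before along [-24.  -23.   -2.9  19.3  21.1] 92 across [-4.2 -0.1  2.2]
```

View pics/c5.png

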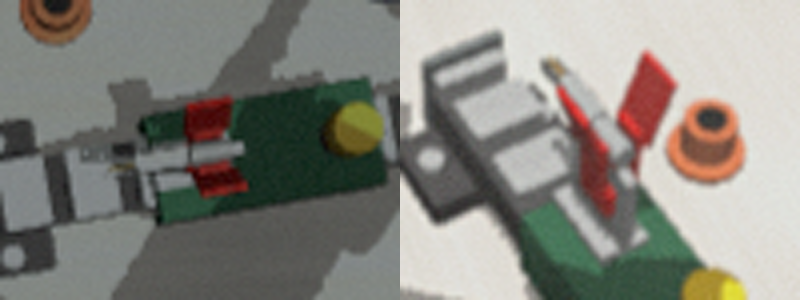

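The top view shows the clip square on the tab, handles at (209,118) and (219,179) in the crop. It is about 2 mm off middle, with handle tops 47–48 mm above the edge, so it is fully seated. I accept that and go to the knob.

Emit:
send_rows([
  {"translation":[4,0,0],"spin":0,"jaw":0.9},
  {"translation":[8,0,0],"spin":0,"jaw":0.9},
  {"translation":[12,0,0],"spin":0,"jaw":0.9},
  {"translation":[15.8,0,0],"spin":0,"jaw":0.9},
  {"translation":[15.8,0,0],"spin":0,"jaw":0.9},
])

```text
time: 11.0
tool_pos: [0.5825, -0.0805, 0.2365]
tool_rot: [3.141, -0.002, 1.733]
contact_force: [-0.4, -0.7, 0.7]
opening: 0.0822
grip_force: 0.0
```

Emit:
send_rows([
  {"translation":[0,0,3],"spin":0,"jaw":0.9},
  {"translation":[0,0,6],"spin":0,"jaw":0.9},
  {"translation":[0,0,8],"spin":0,"jaw":0.9},
  {"translation":[0,0,9],"spin":0,"jaw":0.9},
  {"translation":[0,0,9],"spin":0,"jaw":0.9},
])

```text
time: 11.5
tool_pos: [0.5828, -0.0856, 0.1447]
tool_rot: [-3.139, -0.001, 1.728]
contact_force: [-0.4, -0.0, -0.3]
opening: 0.0827
grip_force: 0.0
```

```bash
python3 -c "
from h import *
to([.5833,-.0884,.096],99)
p,d=snap('side',6)
cv2.imwrite('pics/c6.png',cv2.resize(p[210:330,260:420,::-1],(800,600),interpolation=cv2.INTER_CUBIC))"
```

```text
t 11.5 pos [ 0.5828 -0.0856  0.1447] yaw 99.02 shift cm [-0.29  0.02  4.87] spin 0.02 open 0.0827 F [-0.4 -0.  -0.3] grip 0.0 q6 -0.43
```

View pics/c6.png

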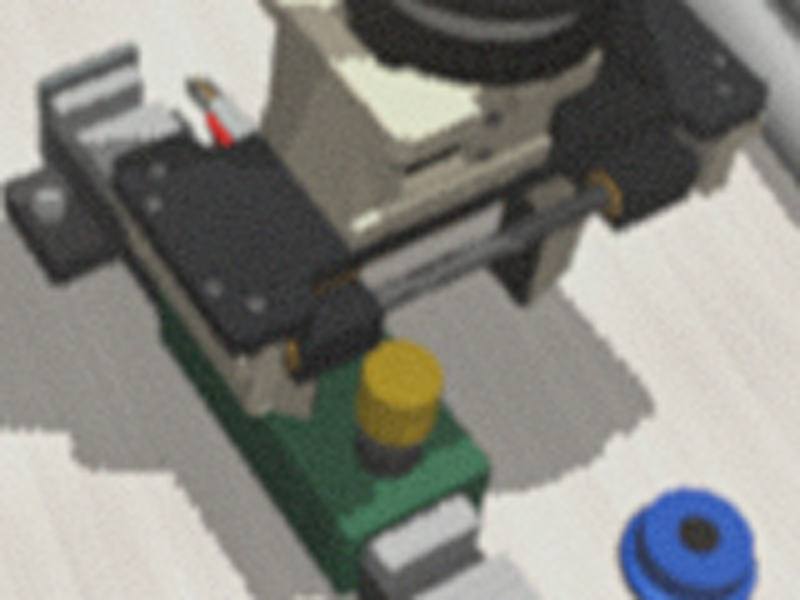

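The knob is ahead of and below the open fingers, and the clip is untouched behind. I correct 2.5 mm along the rail while descending.

Emit:
send_rows([
  {"translation":[-0.3,0,0.5],"spin":0,"jaw":0.9},
  {"translation":[-0.3,0,1.8],"spin":0,"jaw":0.9},
  {"translation":[-0.3,0,3],"spin":0,"jaw":0.9},
  {"translation":[-0.3,0,4],"spin":0,"jaw":0.9},
  {"translation":[-0.3,0,4.8],"spin":0,"jaw":0.9},
])

```text
time: 12.05
tool_pos: [0.5834, -0.0886, 0.0963]
tool_rot: [-3.14, -0.001, 1.728]
contact_force: [-0.0, 0.1, 0.6]
opening: 0.0824
grip_force: 0.0
```

Emit:
send_rows([
  {"translation":[0,0,0],"spin":0,"jaw":0.6},
  {"translation":[0,0,0],"spin":0,"jaw":0.5},
  {"translation":[0,0,0],"spin":0,"jaw":0.45},
  {"translation":[0,0,0],"spin":0,"jaw":0.4},
  {"translation":[0,0,0],"spin":0,"jaw":0.37},
], force=20)

```text
time: 12.55
tool_pos: [0.5841, -0.0888, 0.0981]
tool_rot: [3.141, 0.0, 1.728]
contact_force: [-0.3, 0.8, 0.0]
opening: 0.0473
grip_force: 0.0
```

```bash
python3 -c "
from h import *
to([.5833,-.0884,.096],99)"
```

```text
t 12.55 pos [ 0.5841 -0.0888  0.0981] yaw 99.02 shift cm [ 0.05 -0.07  0.21] spin 0.02 open 0.0473 F [-0.3  0.8  0. ] grip 0.0 q6 -0.44
```

Emit:
send_rows([
  {"translation":[0,0,0.1],"spin":0,"jaw":0.34},
  {"translation":[0,0,0.1],"spin":0,"jaw":0.3},
  {"translation":[0,0,0.1],"spin":0,"jaw":0.2},
  {"translation":[0,0,0.1],"spin":0,"jaw":0.15},
  {"translation":[0,0,0.1],"spin":0,"jaw":0.15},
], force=20)

```text
time: 13.05
tool_pos: [0.5844, -0.0886, 0.0967]
tool_rot: [3.14, 0.0, 1.728]
contact_force: [4.3, 1.5, -1.9]
opening: 0.0276
grip_force: 20.0
```

Emit:
send_rows([
  {"translation":[0,0,0],"spin":0,"jaw":0.15},
  {"translation":[0,0,0],"spin":0,"jaw":0.15},
  {"translation":[0,0,0],"spin":0,"jaw":0.15},
  {"translation":[0,0,0],"spin":0,"jaw":0.15},
  {"translation":[0,0,0],"spin":0,"jaw":0.15},
], force=45)

```text
time: 13.55
tool_pos: [0.5844, -0.0886, 0.0967]
tool_rot: [3.14, 0.0, 1.728]
contact_force: [4.6, 2.0, -2.8]
opening: 0.027
grip_force: 45.0
```

Emit:
send_rows([
  {"translation":[0,0.05,-0.3],"spin":0,"jaw":0.15},
  {"translation":[0,0.05,-0.6],"spin":0,"jaw":0.15},
  {"translation":[0,0.05,-1],"spin":0,"jaw":0.15},
  {"translation":[0,0.05,-1.3],"spin":0,"jaw":0.15},
  {"translation":[0,0.05,-1.6],"spin":0,"jaw":0.15},
])

```text
time: 14.05
tool_pos: [0.5843, -0.0886, 0.1119]
tool_rot: [-3.141, -0.0, 1.728]
contact_force: [6.7, 0.2, -9.7]
opening: 0.0276
grip_force: 45.0
```

Emit:
send_rows([
  {"translation":[0,0,0],"spin":0,"jaw":0.15},
  {"translation":[0,0,0],"spin":0,"jaw":0.15},
  {"translation":[0,0,0],"spin":0,"jaw":0.15},
  {"translation":[0,0,0],"spin":0,"jaw":0.15},
  {"translation":[0,0,0],"spin":0,"jaw":0.15},
])

```text
time: 14.55
tool_pos: [0.5844, -0.0886, 0.1117]
tool_rot: [-3.141, -0.0, 1.728]
contact_force: [6.2, 0.6, -9.9]
opening: 0.027
grip_force: 45.0
```

Emit:
send_rows([
  {"translation":[-0.4,0,0],"spin":0,"jaw":0.15},
  {"translation":[-1.2,0,0],"spin":0,"jaw":0.15},
  {"translation":[-2,0,0],"spin":0,"jaw":0.15},
  {"translation":[-2.8,0,0],"spin":0,"jaw":0.15},
  {"translation":[-3.5,0,0],"spin":0,"jaw":0.15},
])

```text
time: 15.05
tool_pos: [0.5899, -0.1226, 0.1115]
tool_rot: [-3.141, -0.002, 1.728]
contact_force: [6.4, 3.9, -9.5]
opening: 0.027
grip_force: 45.0
```

Emit:
send_rows([
  {"translation":[-0.3,0,0],"spin":0,"jaw":0.15},
  {"translation":[-0.5,0,0],"spin":0,"jaw":0.15},
  {"translation":[-0.5,0,0],"spin":0,"jaw":0.15},
  {"translation":[-0.5,0,0],"spin":0,"jaw":0.15},
  {"translation":[-0.5,0,0],"spin":0,"jaw":0.15},
])

```text
time: 15.55
tool_pos: [0.5908, -0.1278, 0.1116]
tool_rot: [-3.141, -0.001, 1.728]
contact_force: [7.1, 1.1, -9.2]
opening: 0.027
grip_force: 45.0
```

```bash
python3 -c "
from h import *
a=np.radians(99)
to([.5844-.04*np.cos(a),-.0886-.04*np.sin(a),.0967],99)
p,d=snap('side',7);M=masks(p);p0,d0=load('side',0)
g=lambda p,d:np.array(cv2.minAreaRect((cloud('side',d)[masks(p)['green']&(abs(cloud('side',d)[...,2]-.076)<.006)][:,:2]*1000).astype(np.float32))[0])
print(g(p,d)-g(p0,d0))"
```

```text
t 15.55 pos [ 0.5908 -0.1278  0.1116] yaw 99.01 shift cm [-0.03 -0.02  1.49] spin 0.01 open 0.027 F [ 7.1  1.1 -9.2] grip 44.997809529304504 q6 -0.5
[ 12.53808594 -82.61116791]
```

Emit:
send_rows([
  {"translation":[0,0,0.2],"spin":0,"jaw":0.15},
  {"translation":[0,0,0.5],"spin":0,"jaw":0.15},
  {"translation":[0,0,0.8],"spin":0,"jaw":0.15},
  {"translation":[0,0,1.1],"spin":0,"jaw":0.15},
  {"translation":[0,0,1.4],"spin":0,"jaw":0.15},
])

```text
time: 16.1
tool_pos: [0.5908, -0.1278, 0.098]
tool_rot: [3.141, -0.001, 1.728]
contact_force: [6.5, 1.6, -5.3]
opening: 0.0273
grip_force: 45.0
```

Emit:
send_rows([
  {"translation":[0,0,0.1],"spin":0,"jaw":0.15},
  {"translation":[0,0,0.2],"spin":0,"jaw":0.15},
  {"translation":[0,0,0.3],"spin":0,"jaw":0.15},
  {"translation":[0,0,0.3],"spin":0,"jaw":0.15},
  {"translation":[0,0,0.3],"spin":0,"jaw":0.15},
])

```text
time: 16.6
tool_pos: [0.5909, -0.1281, 0.0967]
tool_rot: [3.14, 0.0, 1.728]
contact_force: [2.1, 2.0, 5.7]
opening: 0.0272
grip_force: 45.0
```

```bash
python3 -c "
from h import *
a=np.radians(99)
to([.5844-.04*np.cos(a),-.0886-.04*np.sin(a),.0967],99)
p,d=snap('side',8)
cv2.imwrite('pics/c8.png',cv2.resize(p[190:370,240:480,::-1],(800,600),interpolation=cv2.INTER_CUBIC))
b=lambda k:np.median(cloud('side',load('side',k)[1])[masks(load('side',k)[0])['blue']],0)
print(b(8)-b(0));to([0,0,0],0)"
```

```text
t 16.6 pos [ 0.5909 -0.1281  0.0967] yaw 99.02 shift cm [ 0.   -0.02 -0.  ] spin 0.02 open 0.0272 F [2.1 2.  5.7] grip 45.00117838382721 q6 -0.5
[-0.00011453 -0.00069222 -0.00024918]
t 16.65 pos [ 0.5909 -0.1281  0.0967] yaw 99.02 shift cm [ 21.92 -56.36   9.59] spin 99.02 open 0.0268 F [1.7 2.2 6. ] grip 45.00113368034363 q6 -0.5
```

View pics/c8.png

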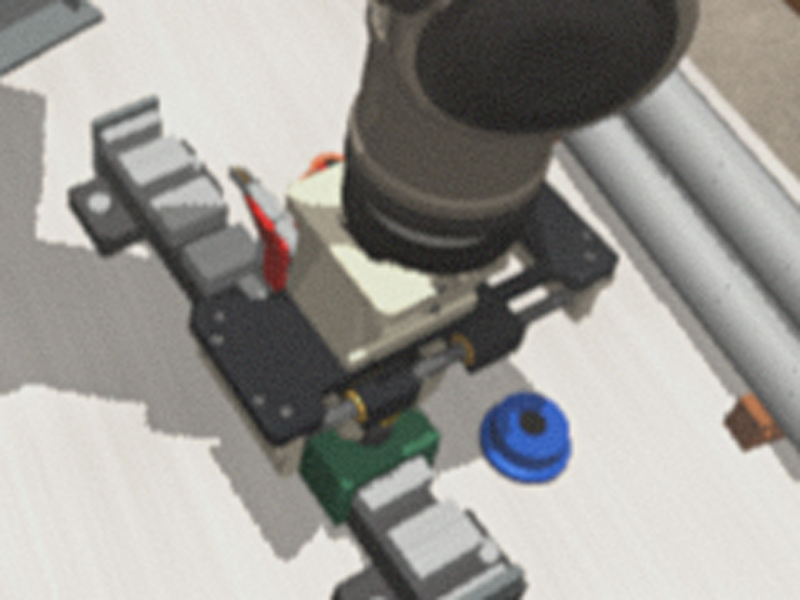

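The carriage has moved one slot toward the blue cap, which is undisturbed. The clip is still on the tab, and the gripper holds the knob pressed home at its starting height. Handing in.

```bash
python3 -c "
from cell import job
print(job.hand_in())"
```

```text
the job is handed in; nothing more can be done
None
```

The job is handed in at 16.7 s: the red clip is fully seated and square on the tab (about 2 mm off its middle), the carriage is one slot over toward the blue cap, and the gripper still holds the knob with the pin home.

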